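# Nest the beakers in their cradle

### The arm

A 7-joint arm with a two-finger parallel gripper is mounted at the origin on a cart in front of the work surface, level with it; the furniture and walls round the work are solid. World frame = base frame: x ahead of the robot, y to its left, z up, the work surface at z = 0. Lengths are in m, angles in rad, forces in N, time in s.
With the tool pointing down it reaches from about 0.4 to 0.85 m from the base axis. Payload 4.5 kg.
Tool frame: the origin (TCP) lies at the very end of the fingers, on their centre line; the grasp point (between the pads) lies 19 mm behind it; z points along the fingers, y is the line along which they close (so a half turn about z gives the same grasp; the last joint's range is limited). The gripper opens to 88 mm and grips with 3 to 60 N. Pads are 18 mm wide; open, the fingers measure 123 mm over their backs; the gripper's body (75 mm by 187 mm) begins 45 mm behind the grasp point.
Start: joints at [-1.122, 0.689, -0.195, 1.565, 0.157, 0.902, -0.215], TCP at [0.252, 0.572, 0.239] pointing down, gripper open.
Joint ranges: [-3.01, 3.01], [-0.46, 2.08], [-1.47, 1.51], [0.13, 2.56], [-1, 4.14], [0.04, 2.09], [-2.66, 2.66]. Speed limits (rad/s): [2.57, 2.57, 3.14, 3.14, 3.14, 3.14, 3.14].

### API

Orientations are given as a unit quaternion [x, y, z, w].
In Python, from plant import r gives the robot as it stands. The module is installed in compiled form; this text tells all that it offers.
- The arm moves only by the tool step_arm, never from a script. Its argument "increments" is a list of rows, each a list of 2 entries, a list of its own where there are three numbers: the shift along the world's x, y, z in cm, then the turn, a rotation vector about the world's x, y, z in degrees. A call has exactly 10 rows; each row shifts and turns the commanded pose from where the row before left it; what a row does not reach is not made up. A row lasts 1/10 s, in which the tool goes at most 50 mm and 8.59 degrees, less where a joint would pass 70% of its speed; a pose out of reach is approached as far as the arm can. A call is refused whole if a number of a shift passes 5 or a number of a turn 8.59, either way. A call with a gripper value outside its range is refused whole. "fingers" is the opening, from 0 (shut) to 1 (fully open), set as the call begins (left out, the last holds). The fingers move at their own pace and stop on an object; "grip_force" is the grip in N (left out, the last holds). Time passes only in rows, so rows that do not move let the fingers close, or fill a call up. It gives the time, the measured TCP pose, the force, the opening and the grip force at its end, in the units of the state.
- r.get_state(): the state, without advancing time (a new reading comes with each control period).
- r.snapshot(name): name is "scene" or "top"; returns (picture, depth): 420x560x3 uint8, red, green, blue; 420x560 float32, m along the optical axis (not along the pixel's ray), 0 where there is no reading.
- r.calibration(name): a dict with "fov_y" (degrees; the focal length in pixels is half the picture's height over the tangent of half this angle, whatever the lens; pixels are square), "cx", "cy" (the principal point, pixels), "k1" (the pictures are not rectified: a ray, as slopes to the right and down, at radius r is drawn at 1 + k1 r^2 times it, then the intrinsics apply), "R" (3x3) and "t" (3): a world point X has camera coordinates R X + t. Camera axes: x right, y down, z forward; pixel columns grow to the right and rows downward; lengths in m; the calibration is good to about 2 mm. A picture is of the moment at which its call begins. calibration takes no time and is no camera call.
- r.finish_job(): hands the job in; it is judged then, once.
The state is a dict: "clock": time; "q": joint angles; "qd": joint speeds; "joint_torque": joint torques, N m; "tool_pos": TCP position; "eef_rot": TCP orientation; "contact_force": force on the tool from outside, world axes, zero at the start; "moment": the same for the moment, N m; "opening": opening from 0.0 (shut) to 1.0 (fully open); "finger_force": force on a finger pad.
Only numpy, scipy, OpenCV 4.12 (cv2) and the standard library are available. Lean on these libraries where they do the work, as an engineer would, in place of code of your own. Each camera call takes 0.05 s, during which the arm holds its last target. There are 200 camera calls.

### The job

Slide the three steel beakers lying in the wooden cradle together into one nested stack, each pushed fully home over the foot of the next, and leave the stack lying in the cradle. Leave the things standing round the cradle where they are.

Things in the scene. Friction and masses are not known exactly. Their poses are not given: they have to be found in the camera images.
- cradle: Fixed wooden V-shaped trough, 370 x 94 mm. Origin on the worktop under its centre line; y runs along it to the upright end board (70 mm tall, inner face at y = +180 mm); the open end is at y = -190 mm. The V's bottom line is at x = 0, 10 mm up; its boards rise 22 degrees to 28 mm high at x = +-45 mm. The beakers slide easily along it, guided by it; under 15 N nests them.
- beaker_end: Steel beaker, one of three alike, 84 mm tall: 32 mm across its flat foot, 54 mm across 16 mm higher, then a straight cone to 80 mm at the open mouth; wall 3.3 mm, inner floor 28 mm above the foot; 0.14 kg. Lies in the cradle, mouth towards the end board and 12 degrees up. The one nearest the end board. Origin: centre of the foot's underside, 36 mm above the worktop; z runs foot to mouth.
- beaker_mid: Steel beaker, one of three alike, 84 mm tall: 32 mm across its flat foot, 54 mm across 16 mm higher, then a straight cone to 80 mm at the open mouth; wall 3.3 mm, inner floor 28 mm above the foot; 0.14 kg. Lies in the cradle, mouth towards the end board and 12 degrees up. The middle one. Origin: centre of the foot's underside, 36 mm above the worktop; z runs foot to mouth.
- beaker_outer: Steel beaker, one of three alike, 84 mm tall: 32 mm across its flat foot, 54 mm across 16 mm higher, then a straight cone to 80 mm at the open mouth; wall 3.3 mm, inner floor 28 mm above the foot; 0.14 kg. Lies in the cradle, mouth towards the end board and 12 degrees up. The one nearest the cradle's open end. Origin: centre of the foot's underside, 36 mm above the worktop; z runs foot to mouth.
- beaker_end_mouth (a point): Centre of the mouth of beaker_end in the plane of its rim, 84 mm from its foot; about 53 mm above the worktop as it lies.
- salt: Salt shaker, 44 mm across, 90 mm tall, a loose bystander standing or lying beside the cradle. Origin at its underside.
- pepper: Pepper shaker, 44 mm across, 90 mm tall, a loose bystander standing or lying beside the cradle. Origin at its underside.
- spice_jar: Spice jar, 45 mm across, 105 mm tall, a loose bystander standing or lying beside the cradle. Origin at its underside.
- teaspoon: Teaspoon, 130 x 26 x 11 mm, a loose bystander standing or lying beside the cradle. Origin at its underside.
- egg_cup: Small glass, 49 mm across, 61 mm tall, a loose bystander standing or lying beside the cradle. Origin at its underside.
Things that resemble listed ones, but are neither listed nor needed, are in the scene too. Leave any green or pink look-alike of the beaker_end alone.

How it is judged:
At the end, for the whole second after the job is handed in: Nested end in mid in outer: each inner foot 22 to 34 mm (home: 28) along the axis from the next foot, within 6 mm sideways, axes within 0.12 rad. Stack between the ends of the cradle, outer foot and end mouth within 20 mm of its centre line and under 85 mm high; at rest (0.02 m/s) (z of beaker_end in the frame of beaker_mid between 0.022 and 0.034 m and x of beaker_end in the frame of beaker_mid between -0.006 and 0.006 m and y of beaker_end in the frame of beaker_mid between -0.006 and 0.006 m and angle between the z axis of beaker_end and the z axis of beaker_mid, either way round below 0.12 rad and z of beaker_mid in the frame of beaker_outer between 0.022 and 0.034 m and x of beaker_mid in the frame of beaker_outer between -0.006 and 0.006 m and y of beaker_mid in the frame of beaker_outer between -0.006 and 0.006 m and angle between the z axis of beaker_mid and the z axis of beaker_outer, either way round below 0.12 rad and linear speed of each of beaker_end, beaker_mid, beaker_outer below 0.02 m/s and x of beaker_outer in the frame of cradle between -0.02 and 0.02 m and z of each of beaker_outer, beaker_end_mouth in the frame of cradle below 0.085 m and y of beaker_outer in the frame of cradle between -0.19 and 0.19 m and x of beaker_end_mouth in the frame of cradle between -0.02 and 0.02 m and y of beaker_end_mouth in the frame of cradle between -0.19 and 0.19 m); the robot touches nothing.
It fails at once if a bystander beside the cradle is moved by more than 30 mm (distance of any of salt, pepper, spice_jar, teaspoon, egg_cup from where it was at the start of the episode above 0.03 m).
It also fails if it takes over 40 s, if anything falls off the work surface, if the arm or the gripper's body presses on something with over 40 N, if the wrist force passes 120 N, or if a joint passes its speed limit or range.

## Working session

There is one attempt and no reset: what is moved stays moved. The work goes in short steps, Python scripts to look and compute and a tool call to move; the robot and the scene stay as the last step left them, time stands still between calls to the robot, and variables do not carry over. Pictures are saved under pics/ and viewed, at most 10 in all, crops included, and the job is handed in when it is done.

Besides the shell and the picture viewer there is one more tool, called after ">>>" as name(argument=value, ...) on one line, values as JSON. step_arm: Moves the arm, as the interface text tells. Its arguments: {"type":"object","properties":{"increments":{"type":"array","items":{"type":"array"}},"fingers":{"type":"number"},"grip_force":{"type":"number"}},"required":["increments"]}

```bash
mkdir -p pics
cat > h.py <<'E'
import numpy as np,cv2
from plant import r
def cloud(name,d):
    c=r.calibration(name);h,w=d.shape;f=h/2/np.tan(np.radians(c["fov_y"])/2)
    K=np.array([[f,0,c["cx"]],[0,f,c["cy"]],[0,0,1]])
    uv=np.indices((h,w))[::-1].reshape(2,-1).T.astype(float)
    p=cv2.undistortPoints(uv[:,None],K,np.array([c["k1"],0,0,0.]))[:,0]
    P=np.c_[p,np.ones(len(p))]*d.reshape(-1,1)
    X=(P-np.array(c["t"]))@np.array(c["R"])
    X[d.reshape(-1)==0]=np.nan
    return X.reshape(h,w,3)
E
python3 - <<'E'
from h import *
for n in("scene","top"):
    p,d=r.snapshot(n);cv2.imwrite(f"pics/{n}0.png",p[:,:,::-1]);np.save(f"{n}0.npy",cloud(n,d))
print(r.get_state())
E
```

```text
{'clock': 0.1, 'q': array([-1.12223286,  0.68991922, -0.1945302 ,  1.56619608,  0.15730022,
        0.90250514, -0.21512703]), 'qd': array([ 1.92120506e-03, -2.00444531e-03, -7.08319503e-04, -1.91650703e-03,
       -1.61283728e-03,  7.83080603e-05,  1.98448702e-05]), 'joint_torque': array([-3.73307092e-03, -5.28500748e+01, -1.27194878e+00, -1.53837079e+01,
       -5.26862789e-02,  2.04022683e-03,  3.14949159e-05]), 'tool_pos': array([0.25167095, 0.57148885, 0.23799028]), 'eef_rot': array([ 2.05873013e-01,  9.78578373e-01, -8.10249888e-04, -1.14152058e-04]), 'contact_force': array([ 0.01929414, -0.08193217, -0.05444301]), 'moment': array([0.00733006, 0.00404712, 0.01997172]), 'finger_force': 0.0, 'opening': 1.0025689315740625}
```

View pics/top0.png

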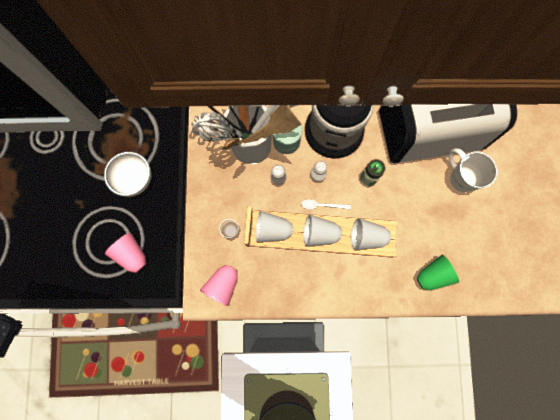

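View pics/scene0.png

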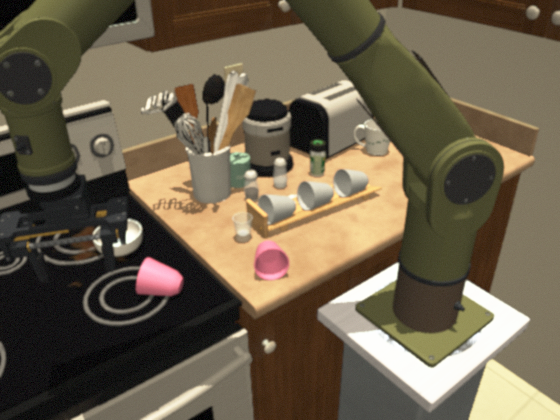

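Possible confusions (top view): pink beakers at (127,253) and (220,285), a green one at (437,274), and the mug at (473,172). The wanted ones are the three grey steel beakers in the cradle: end (272,227), mid (322,231), outer (371,235). The end board is at x≈249 px and the open end at x≈396 px. I'll check this in a close crop and measure the cradle.

Run:
```python
from h import *
p=cv2.imread("pics/top0.png")
cv2.imwrite("pics/crop0.png",cv2.resize(p[150:275,190:410],None,fx=3.5,fy=3.5,interpolation=cv2.INTER_CUBIC))
X=np.load("top0.npy")
for n,(u,v) in dict(boardtop=(249,208),boardbot=(249,243),open_t=(396,222),open_b=(394,254),end=(272,227),mid=(322,231),outer=(371,235),footo=(389,236),salt=(278,173),pep=(319,171),jar=(375,170),egg=(229,230),spoon=(330,206),green=(437,274)).items(): print(n,X[v,u].round(3))
# steel: colour grey & high z within cradle region
hsv=cv2.cvtColor(p,cv2.COLOR_BGR2HSV)
roi=np.zeros(p.shape[:2],bool);roi[200:262,252:400]=1
m=roi&(hsv[...,1]<50)&(X[...,2]>0.025)
n,l,s,c=cv2.connectedComponentsWithStats(m.astype(np.uint8))
for i in range(1,n):
    if s[i,4]>150:
        P=X[l==i];b=P[P[:,1]<=np.percentile(P[:,1],4)]
        a=np.cov(P[:,:2].T);w,V=np.linalg.eigh(a)
        print(s[i],P.mean(0).round(3),P.min(0).round(3),P.max(0).round(3),b.mean(0).round(3),np.degrees(np.arctan2(*V[:,1])).round(1))
```

```text
boardtop [0.501 0.086 0.071]
boardbot [0.418 0.087 0.048]
open_t [ 0.469 -0.286  0.028]
open_b [ 0.388 -0.276  0.027]
end [0.451 0.029 0.083]
mid [ 0.44  -0.09   0.081]
outer [ 0.429 -0.208  0.082]
footo [ 0.43  -0.259  0.054]
salt [0.584 0.013 0.089]
pep [ 0.588 -0.087  0.088]
jar [ 0.583 -0.22   0.107]
egg [0.456 0.141 0.012]
spoon [ 0.517 -0.121  0.01 ]
green [ 0.335 -0.366  0.065]
[256 212  36  30 756] [0.451 0.027 0.071] [ 0.42  -0.017  0.025] [0.496 0.071 0.094] [ 0.451 -0.014  0.056] 5.2
[305 215  36  31 741] [ 0.441 -0.093  0.07 ] [ 0.409 -0.138  0.025] [ 0.484 -0.052  0.093] [ 0.441 -0.135  0.058] 11.8
[353 219  38  31 715] [ 0.431 -0.213  0.068] [ 0.398 -0.262  0.025] [ 0.473 -0.173  0.093] [ 0.429 -0.256  0.056] 15.7
```

View pics/crop0.png

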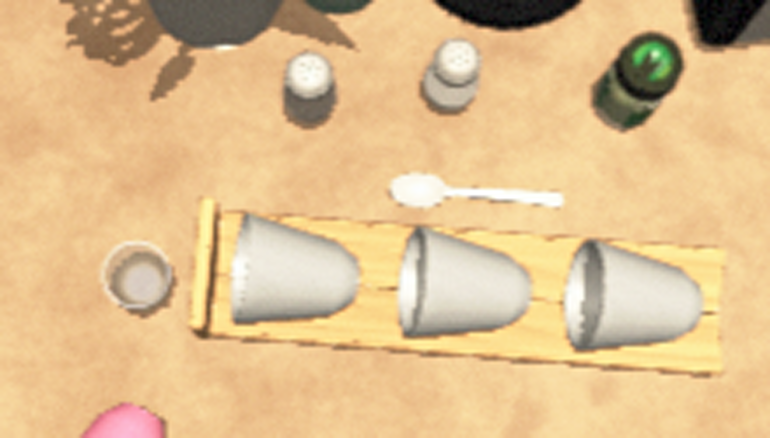

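The crop confirms it: three grey steel beakers, all with mouths towards the end board (left). The cradle axis runs along (0.085, 0.996) in the world, with the outer foot near (0.429, -0.256). The plan is to push with shut fingers, tilted 12°, from behind the outer foot.

>>> step_arm(increments=[[[2,-4,0.3],[0,0,-7.1]],[[2,-4,0.3],[0,0,-7.1]],[[2,-4,0.3],[0,0,-7.1]],[[2,-4,0.3],[0,0,-7.1]],[[2,-4,0],[0,0,-7.1]],[[2,-4,0],[0,0,-7.1]],[[2,-4,0],[0,0,-7.1]],[[2,-4,0],[0,0,-7.1]],[[2,-4,0],[0,0,-7.1]],[[2,-4,0],[0,0,-7.1]]], fingers=0, grip_force=20)

```text
clock: 1.1
tool_pos: [0.4522, 0.1704, 0.2507]
eef_rot: [0.737, 0.675, -0.0, -0.0]
contact_force: [0.5, 0.1, 0.2]
opening: 0.12
finger_force: 0.0
```

>>> step_arm(increments=[[[-0.2,-4.8,0],[0,0,0]],[[-0.2,-4.8,0],[0,0,0]],[[-0.2,-4.8,0],[0,0,0]],[[-0.3,-4.8,0],[0,0,0]],[[-0.3,-4.8,0],[0,0,0]],[[-0.3,-4.8,0],[0,0,0]],[[-0.3,-4.8,0],[0,0,0]],[[-0.3,-4.8,0],[0,0,0]],[[-0.3,-4.8,0],[6,-0.5,0]],[[-0.3,-4.8,0],[6,-0.5,0]]])

```text
clock: 2.1
tool_pos: [0.4264, -0.301, 0.251]
eef_rot: [0.731, 0.675, 0.074, -0.068]
contact_force: [3.0, 0.2, -0.1]
opening: 0.005
finger_force: 0.0
```

>>> step_arm(increments=[[[-0.1,-0.9,-3],[0,0,0]],[[0,0,-4],[0,0,0]],[[0,0,-4],[0,0,0]],[[0,0,-4],[0,0,0]],[[0,0,-3.5],[0,0,0]],[[0,0,-2],[0,0,0]],[[0,0,-1.5],[0,0,0]],[[0,0,-0.3],[0,0,0]],[[0,0,0],[0,0,0]],[[0,0,0],[0,0,0]]])

```text
clock: 3.1
tool_pos: [0.4251, -0.3112, 0.0285]
eef_rot: [0.732, 0.674, 0.071, -0.066]
contact_force: [-0.2, -0.1, -0.2]
opening: 0.007
finger_force: 0.0
```

Run:
```python
from h import *
s=r.get_state();print(s["tool_pos"],s["contact_force"],s["eef_rot"])
p,d=r.snapshot("top");cv2.imwrite("pics/top1.png",cv2.resize(p[190:275,240:430,::-1],None,fx=4,fy=4))
```

```text
[ 0.42509477 -0.31124349  0.0284675 ] [-0.17221274 -0.12368017 -0.21383838] [ 0.73243866  0.67383891  0.07137415 -0.06618504]
```

View pics/top1.png

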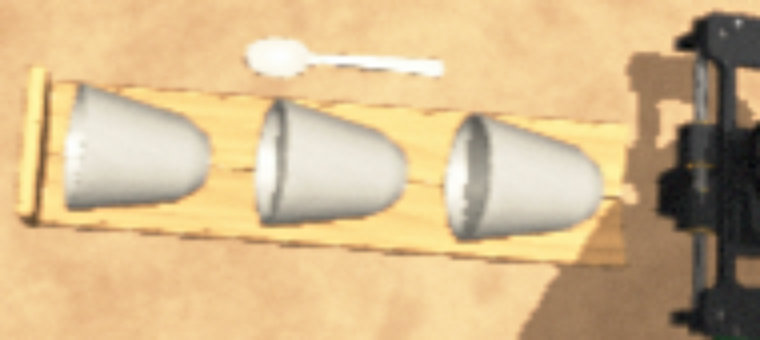

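The picture shows the shut fingers (about (680,190) in the crop) in line with the cradle axis, behind the outer foot (605,190), with a clear run. Pushing now.

>>> step_arm(increments=[[[0.13,1.5,0],[0,0,0]],[[0.13,1.5,0],[0,0,0]],[[0.08,1,0],[0,0,0]],[[0.09,1,0],[0,0,0]],[[0.08,1,0],[0,0,0]],[[0.09,1,0],[0,0,0]],[[0.08,1,0],[0,0,0]],[[0.09,1,0],[0,0,0]],[[0.08,1,0],[0,0,0]],[[0.09,1,0],[0,0,0]]])

```text
clock: 4.15
tool_pos: [0.434, -0.2001, 0.0275]
eef_rot: [0.733, 0.674, 0.071, -0.067]
contact_force: [-0.0, 0.2, -0.1]
opening: 0.009
finger_force: 0.3
```

>>> step_arm(increments=[[[0.08,1,0],[0,0,0]],[[0.09,1,0],[0,0,0]],[[0.08,1,0],[0,0,0]],[[0.09,1,0],[0,0,0]],[[0,0,0],[0,0,0]],[[0,0,0],[0,0,0]],[[0,0,0],[0,0,0]],[[0,0,0],[0,0,0]],[[0,0,0],[0,0,0]],[[0,0,0],[0,0,0]]])

```text
clock: 5.15
tool_pos: [0.4372, -0.161, 0.0275]
eef_rot: [0.733, 0.674, 0.071, -0.067]
contact_force: [0.3, 0.7, -0.1]
opening: 0.007
finger_force: 0.0
```

Run:
```python
from h import *
s=r.get_state();print(s["tool_pos"],s["contact_force"])
p,d=r.snapshot("top");cv2.imwrite("pics/top2.png",cv2.resize(p[150:275,190:400,::-1],None,fx=3.8,fy=3.8))
```

```text
[ 0.43720214 -0.16098806  0.02747548] [ 0.32586166  0.66226135 -0.05476667]
```

View pics/top2.png

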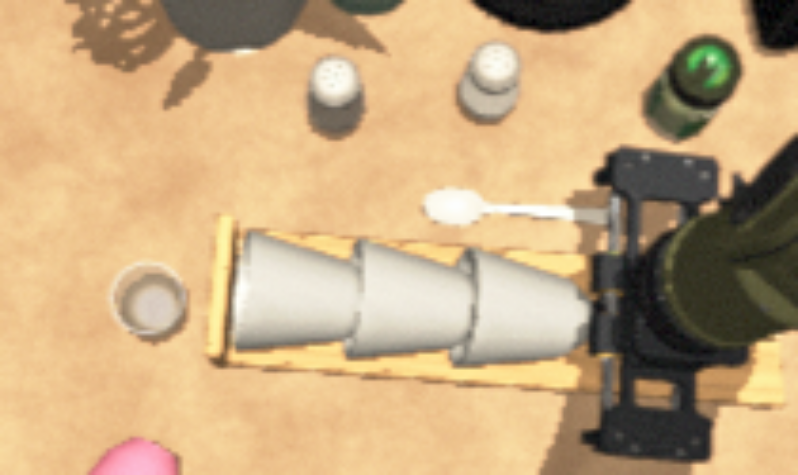

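The beakers are lined up (mouths at x≈240, 355 and 468 px) and starting to nest. The salt, pepper, jar and spoon are clear of the gripper. I'll keep pushing.

>>> step_arm(increments=[[[0.08,1,0],[0,0,0]],[[0.09,1,0],[0,0,0]],[[0.08,1,0],[0,0,0]],[[0.09,1,0],[0,0,0]],[[0.08,1,0],[0,0,0]],[[0.09,1,0],[0,0,0]],[[0.08,1,0],[0,0,0]],[[0.04,0.5,0],[0,0,0]],[[0,0,0],[0,0,0]],[[0,0,0],[0,0,0]]])

```text
clock: 6.2
tool_pos: [0.4433, -0.0855, 0.0275]
eef_rot: [0.732, 0.674, 0.071, -0.067]
contact_force: [0.8, 0.1, -0.7]
opening: 0.002
finger_force: 0.0
```

>>> step_arm(increments=[[[0.02,0.2,0],[0,0,0]],[[0,0.2,0],[0,0,0]],[[0.02,0.2,0],[0,0,0]],[[0,0,0],[0,0,0]],[[0,0,0],[0,0,0]],[[0,0,0],[0,0,0]],[[0,0,0],[0,0,0]],[[0,0,0],[0,0,0]],[[0,0,0],[0,0,0]],[[0,0,0],[0,0,0]]])

```text
clock: 7.2
tool_pos: [0.4439, -0.0797, 0.0275]
eef_rot: [0.732, 0.674, 0.071, -0.067]
contact_force: [-0.6, -0.3, -0.1]
opening: 0.007
finger_force: 0.2
```

Run:
```python
from h import *
s=r.get_state();print(s["tool_pos"],s["contact_force"])
p,d=r.snapshot("top");cv2.imwrite("pics/top3.png",cv2.resize(p[190:275,220:370,::-1],None,fx=5,fy=5));np.save("top3.npy",cloud("top",d))
```

```text
[ 0.4439276  -0.07971059  0.02748613] [-0.55598695 -0.34570144 -0.08124578]
```

View pics/top3.png

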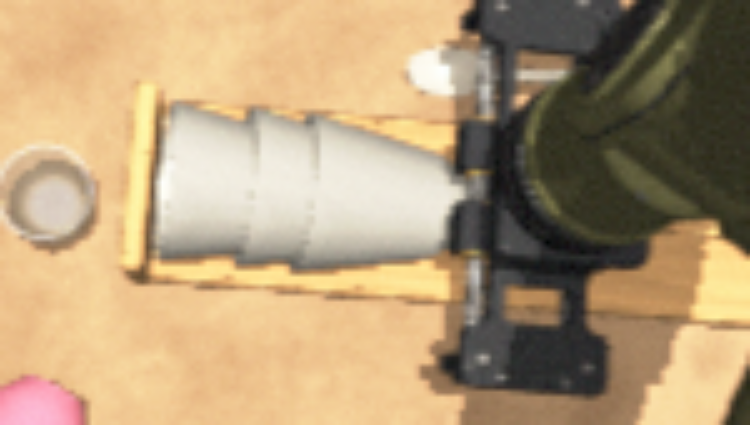

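The mid-outer joint is home (mouth spacing about 55 px, or 28 mm). The end-mid joint has about 16 mm to go (88 px). I'll push slowly and watch the force.

>>> step_arm(increments=[[[0.03,0.3,0],[0,0,0]],[[0.02,0.3,0],[0,0,0]],[[0.03,0.3,0],[0,0,0]],[[0.02,0.3,0],[0,0,0]],[[0.02,0.2,0],[0,0,0]],[[0,0,0],[0,0,0]],[[0,0,0],[0,0,0]],[[0,0,0],[0,0,0]],[[0,0,0],[0,0,0]],[[0,0,0],[0,0,0]]])

```text
clock: 8.25
tool_pos: [0.4453, -0.0689, 0.0273]
eef_rot: [0.734, 0.673, 0.07, -0.065]
contact_force: [-1.6, -9.2, 1.4]
opening: 0.003
finger_force: 3.9
```

>>> step_arm(increments=[[[0.01,0.1,0],[0,0,0]],[[0.01,0.1,0],[0,0,0]],[[0.01,0.1,0],[0,0,0]],[[0,0,0],[0,0,0]],[[0,0,0],[0,0,0]],[[0,0,0],[0,0,0]],[[0,0,0],[0,0,0]],[[0,0,0],[0,0,0]],[[0,0,0],[0,0,0]],[[0,0,0],[0,0,0]]])

```text
clock: 9.25
tool_pos: [0.4454, -0.0667, 0.0272]
eef_rot: [0.734, 0.672, 0.07, -0.065]
contact_force: [-2.5, -9.1, 1.4]
opening: 0.004
finger_force: 4.8
```

Run:
```python
from h import *
p,d=r.snapshot("top");cv2.imwrite("pics/top4.png",cv2.resize(p[190:275,220:370,::-1],None,fx=5,fy=5))
```

```text
(no output)
```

View pics/top4.png

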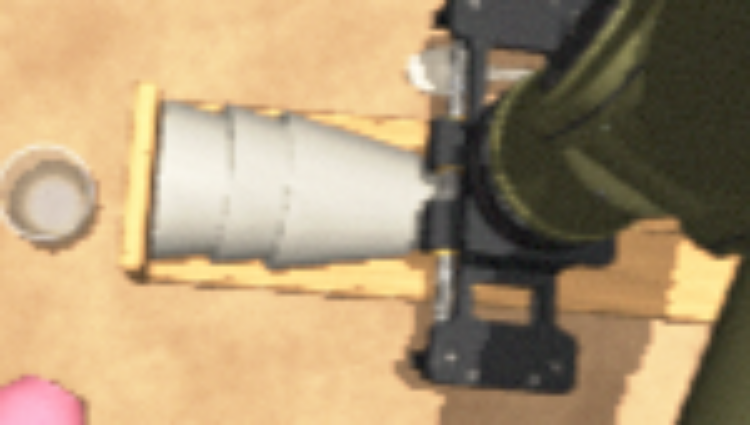

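The end mouth now rests on the board. The end-mid spacing is about 68 px (≈34 mm), so roughly 6 mm remain.

>>> step_arm(increments=[[[0.01,0.1,0],[0,0,0]],[[0.01,0.1,0],[0,0,0]],[[0.01,0.1,0],[0,0,0]],[[0,0.1,0],[0,0,0]],[[0.01,0.1,0],[0,0,0]],[[0,0,0],[0,0,0]],[[0,0,0],[0,0,0]],[[0,0,0],[0,0,0]],[[0,0,0],[0,0,0]],[[0,0,0],[0,0,0]]])

```text
clock: 10.3
tool_pos: [0.4454, -0.0664, 0.0271]
eef_rot: [0.736, 0.67, 0.068, -0.062]
contact_force: [-3.2, -20.1, 6.4]
opening: 0.001
finger_force: 9.6
```

>>> step_arm(increments=[[[0.01,0.1,0],[0,0,0]],[[0.01,0.1,0],[0,0,0]],[[0,0,0],[0,0,0]],[[0,0,0],[0,0,0]],[[0,0,0],[0,0,0]],[[0,0,0],[0,0,0]],[[0,0,0],[0,0,0]],[[0,0,0],[0,0,0]],[[0,0,0],[0,0,0]],[[0,0,0],[0,0,0]]])

```text
clock: 11.3
tool_pos: [0.4454, -0.0663, 0.027]
eef_rot: [0.737, 0.67, 0.067, -0.061]
contact_force: [-5.3, -25.2, 8.4]
opening: 0.001
finger_force: 11.5
```

The push has stalled at 25 N, above the 15 N needed to nest, so the stack should be home. I'll back off and measure.

>>> step_arm(increments=[[[-0.08,-1,0],[0,0,0]],[[-0.17,-2,0],[0,0,0]],[[-0.3,-3,0],[0,0,0]],[[0,-2,4],[0,0,0]],[[0,0,4],[0,0,0]],[[0,-4,4],[0,0,0]],[[0,-4,4],[0,0,0]],[[0,-4,0],[0,0,0]],[[0,0,0],[0,0,0]],[[0,0,0],[0,0,0]]])

```text
clock: 12.3
tool_pos: [0.4402, -0.2461, 0.1781]
eef_rot: [0.733, 0.673, 0.071, -0.068]
contact_force: [-1.0, 0.9, 0.4]
opening: 0.006
finger_force: 0.0
```

Run:
```python
from h import *
p,d=r.snapshot("top");X=cloud("top",d);X0=np.load("top0.npy")
a=cv2.resize(p[195:270,235:345,::-1],None,fx=7,fy=7,interpolation=cv2.INTER_CUBIC)
cv2.imwrite("pics/top5.png",a)
# ridge profile: height along cradle axis
D=np.array([.085,.996]);D/=np.linalg.norm(D);o=np.array([.4385,-.12]);N=np.array([D[1],-D[0]])
def prof(X):
    q=(X[...,:2]-o);s=q@D;l=q@N;m=(abs(l)<.02)&(X[...,2]>.04)&(s>-.16)&(s<.23)
    e=np.arange(-.16,.23,.004)
    return [(round(x*1e3),round(float(np.nanmax(X[...,2][m&(s>=x)&(s<x+.004)]))*1e3)) for x in e if (m&(s>=x)&(s<x+.004)).any()]
print(prof(X0));print(prof(X))
for n,(v0,v1,u0,u1) in dict(salt=(165,185,268,288),pep=(160,182,308,330),jar=(155,185,362,388),spoon=(198,212,298,352),egg=(218,240,218,242)).items(): print(n,np.abs(p[v0:v1,u0:u1].astype(int)-cv2.imread("pics/top0.png")[v0:v1,u0:u1,::-1]).mean().round(1))
```

```text
[(-144, 54), (-140, 57), (-136, 61), (-132, 67), (-128, 69), (-124, 71), (-120, 72), (-116, 75), (-112, 76), (-108, 77), (-104, 79), (-100, 81), (-96, 83), (-92, 84), (-88, 86), (-84, 88), (-80, 92), (-76, 92), (-72, 92), (-68, 93), (-24, 54), (-20, 59), (-16, 61), (-12, 68), (-8, 70), (-4, 71), (0, 71), (4, 73), (8, 76), (12, 77), (16, 80), (20, 80), (24, 82), (28, 85), (32, 87), (36, 87), (40, 88), (44, 92), (48, 92), (52, 93), (100, 61), (104, 62), (108, 65), (112, 68), (116, 70), (120, 73), (124, 71), (128, 74), (132, 76), (136, 78), (140, 82), (144, 82), (148, 86), (152, 85), (156, 89), (160, 87), (164, 90), (168, 93), (172, 92), (176, 94), (204, 75), (208, 74), (212, 73)]
[(-160, 636), (-156, 635), (-152, 636), (-148, 636), (-144, 630), (-140, 627), (-136, 618), (-132, 610), (-128, 555), (-124, 544), (-120, 345), (-116, 272), (-112, 274), (-108, 269), (56, 54), (60, 57), (64, 64), (68, 65), (72, 73), (76, 72), (80, 72), (84, 74), (88, 75), (92, 77), (96, 79), (100, 81), (104, 82), (108, 86), (112, 83), (116, 87), (120, 89), (124, 89), (128, 91), (132, 92), (136, 91), (140, 88), (144, 89), (148, 90), (152, 94), (156, 94), (160, 96), (164, 95), (168, 92), (172, 91), (176, 91), (180, 94), (184, 95), (188, 95), (192, 98), (196, 96), (200, 44), (204, 74), (208, 74), (212, 74), (216, 67)]
salt 3.8
pep 5.3
jar 2.3
spoon 1.3
egg 3.1
```

View pics/top5.png

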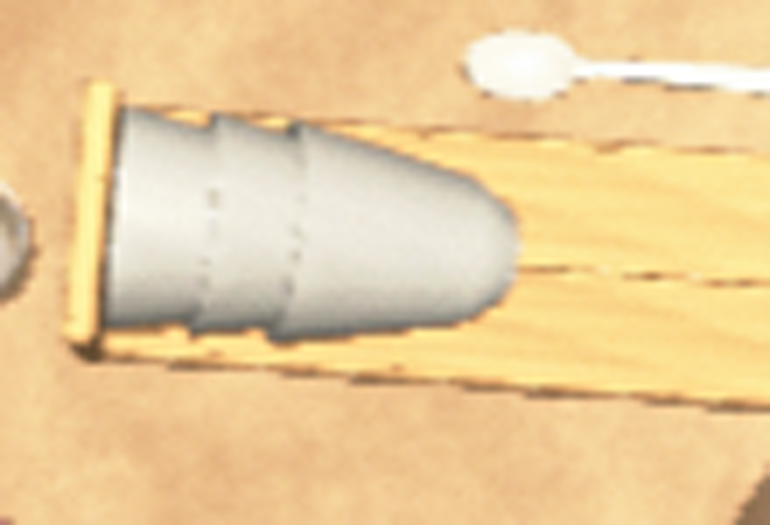

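The stack looks nested: rims at x≈115, 205 and 285 px, steady with the arm away, and the bystanders haven't moved. I'll make one finer check of the end-mid spacing and tilt.

Run:
```python
from h import *
D=np.array([.085,.996]);D/=np.linalg.norm(D);o=np.array([.4385,-.12]);N=np.array([D[1],-D[0]])
F=[r.snapshot("top")[1] for _ in range(8)]
X=cloud("top",np.median(F,0));X0=np.load("top0.npy")
def fit(X,a,b):
    q=X[...,:2]-o;s=q@D;l=q@N;m=(abs(l)<.008)&(s>a)&(s<b)&(X[...,2]>.06)
    c=np.polyfit(s[m],X[...,2][m],1);print(a,b,m.sum(),"slope deg",np.degrees(np.arctan(c[0])).round(1),"z at b",np.polyval(c,b).round(4))
for a,b in((-.128,-.075),(-.008,.045)):fit(X0,a,b)
for a,b in((.074,.13),(.143,.163),(.172,.196)):fit(X,a,b)
q=X[...,:2]-o;s=q@D;l=q@N
for L in np.arange(-.015,.016,.005):
    m=(abs(l-L)<.0013)&(s>.12)&(s<.205);i=np.argsort(s[m]);print(L.round(3),[(round(x*1e3),round(z*1e3)) for x,z in zip(s[m][i],X[...,2][m][i])])
p,_=r.snapshot("scene");cv2.imwrite("pics/sc1.png",cv2.resize(p[160:260,220:400,::-1],None,fx=4.4,fy=4.4,interpolation=cv2.INTER_CUBIC))
```

```text
-0.128 -0.075 128 slope deg 23.2 z at b 0.0876
-0.008 0.045 141 slope deg 22.4 z at b 0.0873
0.074 0.13 156 slope deg 22.1 z at b 0.0883
0.143 0.163 57 slope deg 20.0 z at b 0.0927
0.172 0.196 68 slope deg 15.4 z at b 0.094
-0.015 [(120, 79), (122, 81), (125, 81), (127, 83), (130, 83), (132, 85), (132, 86), (134, 84), (137, 86), (139, 78), (142, 78), (144, 79), (144, 81), (146, 83), (149, 84), (151, 83), (154, 84), (156, 84), (158, 85), (161, 86), (163, 88), (165, 89), (168, 80), (170, 82), (173, 81), (173, 82), (175, 84), (178, 85), (180, 83), (182, 85), (185, 87), (187, 87), (189, 86), (192, 88), (194, 87), (194, 89), (196, 89), (199, 90), (204, 43)]
-0.01 [(120, 82), (123, 83), (125, 84), (128, 85), (130, 85), (130, 87), (132, 87), (135, 88), (137, 88), (140, 80), (142, 83), (144, 84), (147, 84), (149, 85), (151, 85), (154, 87), (156, 87), (159, 90), (161, 91), (163, 92), (166, 92), (168, 83), (168, 85), (171, 85), (173, 86), (175, 87), (178, 86), (180, 87), (183, 86), (185, 87), (187, 89), (187, 91), (190, 89), (190, 91), (192, 91), (194, 92), (197, 93), (199, 93), (204, 52), (20
[... 1386 characters left out ...]
 (139, 84), (141, 84), (143, 85), (146, 87), (148, 87), (151, 87), (151, 89), (153, 89), (155, 90), (158, 92), (160, 92), (162, 93), (165, 94), (167, 86), (170, 88), (172, 89), (174, 89), (177, 90), (179, 90), (182, 91), (184, 90), (186, 92), (189, 93), (191, 92), (193, 93), (196, 94), (198, 95), (204, 41), (205, 67)]
0.015 [(122, 85), (125, 85), (127, 86), (129, 86), (132, 87), (134, 89), (137, 90), (139, 82), (141, 83), (144, 85), (146, 86), (149, 86), (151, 87), (153, 88), (156, 89), (158, 89), (161, 91), (163, 92), (165, 93), (168, 86), (170, 85), (173, 86), (175, 86), (177, 86), (180, 89), (182, 89), (185, 91), (187, 91), (189, 90), (192, 92), (194, 92), (196, 94), (199, 93), (204, 46)]
```

View pics/sc1.png

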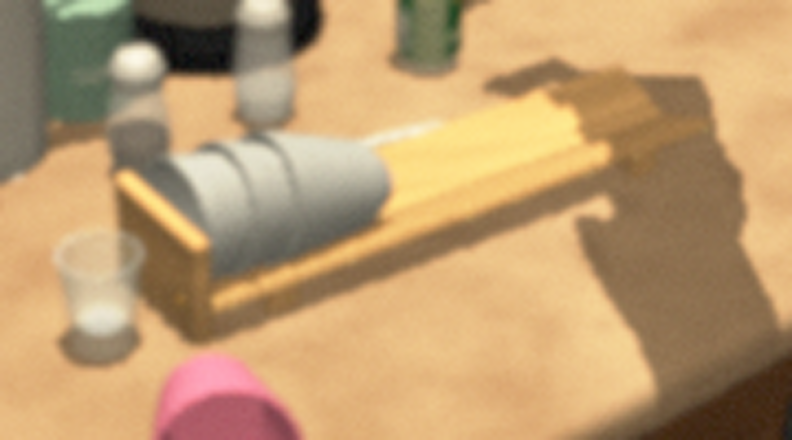

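The numbers point to all three being home: foot spacings come out at about 28 mm (mid in outer) and 30 mm (end in mid), roughly 2 mm sideways and about 0.08 rad. The scene view agrees: the stack lies against the board with the bystanders standing. Handing in.

```bash
python3 -c "
from plant import r
print(r.finish_job())"
```

```text
the job is handed in; nothing more can be done
None
```

I handed the job in with the three steel beakers nested against the end board; the hand-in gave no verdict, but by my measurements it meets the limits: foot spacings about 28 and 30 mm, the end beaker about 0.08 rad off the middle one's axis (limit 0.12), and the bystanders showed no movement.

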